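# Unstack a parts tray at the tool stall and clip it into the dock

## Task

Draw the green top tray straight off the leaning stack of nested parts trays without pulling the next tray up with it. Then set it level in the clip dock and press it fully home, so that both orange spring catches snap in over its rim, and let go. Leave the red tray nested in the stand and do not disturb the screwdriver, wrench, jar and case.

Things in the scene. Friction and masses are not known exactly. Their poses are not given: they have to be found in the camera images.
- top_tray_mid (a point): Centre, half-way up (26 mm below the rim), of the green top tray: stamped steel, 92 (own x) x 58 (own y) x 52 mm high, open, walls 2.5 mm, 0.11-0.22 kg. Straight collar 92 x 58 mm, 28 mm high, under the rim; below it a narrower skirt 84 x 50 mm, 24 mm high. Own z: out of the mouth, along the stack, leaning 30 deg from vertical; the 58 mm width lies level.
- second_tray_mid (a point): Same point of the red second tray, same shape, loose; must stay. The green tray's skirt sits 24 mm deep in its collar with 1.5 mm play all round, shoulder on its rim. The collars are flush, so a grip reaching over 28 mm below the top rim also takes hold of this tray; a pull off the stack's line jams and drags it along.
- stand: Fixed grey sheet-metal stand, 110 x 80 mm, its plate sloping 30 deg down towards own +x (away from the robot), so the stack leans towards own +x, at right angles to the plate. A blue tray of the same shape is bolted on it; the red one is nested in that, the green one in the red. The top rim is about 133 mm above the table. Origin: centre of the underside.
- dock_seat (a point): Centre of the aluminium clip dock's floor, 6 mm above the table; fixed, own z up. The tray's length goes along own x, either way round. Pocket for the skirt: 2 mm play each end, 3 mm each side, fence 10 mm high, long sides flared up to 16 mm. When home, the tray's underside is on this floor: middle 26 mm, rim 52 mm above this point.
- dock: The same dock, 160 x 86 mm; origin under its centre, on the table. At each end (own +-x) an orange spring nose, 24 mm wide: tip 41 mm from the centre and 56 mm above the dock floor, top 71 mm above it. The tray pushes both apart as it goes down (about 10 to 15 N in all), then they snap over its rim. End posts 62 mm high at 70-75 mm. Long sides open.
- catch_near (a joint): The spring catch at the dock's own -x end: outward travel in m, 0 at rest (snapped in), 0.011 fully pushed out.
- catch_far (a joint): The spring catch at the dock's own +x end: outward travel in m, 0 at rest (snapped in), 0.011 fully pushed out.
- screwdriver: Bystander: screwdriver with red handle, 190 mm long, lying on the table along its own x.
- wrench: Bystander: steel wrench, 180 mm long, lying on the table along its own x.
- jar: Bystander: amber glass jar with steel cap, 60 mm across, 85 mm high; origin at its underside.
- case: Bystander: blue plastic case, 100 x 160 x 35 mm (own x, y, z); origin at its underside.
There are look-alikes about, which are no part of the job. There is more than one size of the part that bears top_tray_mid; the job needs the smallest. Of the things that look like the part that bears second_tray_mid, the smaller one is meant.

How it is judged:
On the way:
1. the green tray is drawn clear of the stack (the middles of the green and red trays more than 54 mm apart) with the red tray still within 5 mm of where it was (distance between top_tray_mid and second_tray_mid above 0.054 m and distance of second_tray_mid from where it was at the start of the episode below 0.005 m), for 0.2 s.
At the end, for the whole second after the job is handed in: Green tray home in the dock: middle 23-29.5 mm above the floor point, within 5 mm along and 6 mm across, level within 0.06 rad, length along the dock's within 0.12 rad, both catches within 3 mm of rest; red tray within 5 mm of its start; bystanders moved under 30 mm (x of top_tray_mid in the frame of dock_seat between -0.005 and 0.005 m and y of top_tray_mid in the frame of dock_seat between -0.006 and 0.006 m and z of top_tray_mid in the frame of dock_seat between 0.023 and 0.0295 m and angle between top_tray_mid's own z axis and vertical below 0.06 rad and angle between the x axis of top_tray_mid and the x axis of dock_seat, either way round below 0.12 rad and value of joint each of catch_near, catch_far below 0.003 m and distance of second_tray_mid from where it was at the start of the episode below 0.005 m); the robot touches nothing.
It fails at once if the red tray is pulled or lifted more than 5 mm from where it was (distance of second_tray_mid from where it was at the start of the episode above 0.005 m).
It fails at once if a bystander is moved more than 30 mm (distance of any of screwdriver, wrench, jar, case from where it was at the start of the episode above 0.03 m).
It also fails if it takes over 50 s, if anything falls off the work surface, if the arm or the gripper's body presses on something with over 40 N, if the wrist force passes 120 N, or if a joint passes its speed limit or range.

## Robot

A 7-joint arm with a two-finger parallel gripper is mounted at the origin on the work surface. World frame = base frame: x ahead of the robot, y to its left, z up, the work surface at z = 0. Lengths are in m, angles in rad, forces in N, time in s.
With the tool pointing down it reaches from about 0.4 to 0.85 m from the base axis. Payload 4.5 kg.
Tool frame: the origin (TCP) lies on the centre line of the jaws, within the pads' length; the fingertips stand 25 mm ahead of it and the grasp point (between the pads) lies 6 mm ahead of it; z points along the fingers, y is the direction in which the jaws open and shut (so a half turn about z gives the same grasp; the last joint's range is limited). The gripper opens to 88 mm and grips with 3 to 60 N. Pads are 18 mm wide; open, the fingers measure 123 mm over their backs; the gripper's body (75 mm by 187 mm) begins 45 mm behind the grasp point.
Start: joints at [-1.205, 0.689, -0.195, 1.565, 0.157, 0.902, -0.215], TCP at [0.204, 0.591, 0.264] pointing down, gripper open.
Joint ranges: [-3.01, 3.01], [-0.46, 2.08], [-1.47, 1.51], [0.13, 2.56], [-1, 4.14], [0.04, 2.09], [-2.66, 2.66]. Speed limits (rad/s): [2.57, 2.57, 3.14, 3.14, 3.14, 3.14, 3.14].

## Interface

Orientations are given as a unit quaternion [x, y, z, w].
In Python, from plant import r, eyes gives the robot as it stands.
- The arm moves only by the tool servo_tool, never from a script. Its argument "deltas" is a list of rows, each an object of numbers: "dx", "dy", "dz": the shift along the tool's x, y, z in units of 60 mm (1.0 is 60 mm); "ax", "ay", "az": the turn, a rotation vector about the tool's x, y, z in units of 6 degrees (1.0 is 6 degrees); "hand": the finger opening in mm, from 0 to 88.1. A call has 1 to 10 rows; each row is the pose to reach, as a shift and turn from the pose commanded when the call began, along the tool's axes at that moment; what a row does not reach only later rows make up. A row lasts 1/8 s, in which the tool goes at most 62.5 mm and 10.7 degrees, less where a joint would pass 70% of its speed; a pose out of reach is approached as far as the arm can. A call with a gripper value outside its range is refused whole. The fingers move at their own pace and stop on an object; "newtons" is the grip in N (left out, the last holds). Time passes only in rows, so rows that repeat a pose let the fingers close. It gives the time, the measured TCP pose, the force and the opening at its end, in the units of the state.
- r.get_state(): the state, without advancing time (a new reading comes with each control period).
- eyes.snapshot(name): name is "side" or "top"; returns (picture, depth): 400x640x3 uint8, red, green, blue; 400x640 float32, m along the optical axis (not along the pixel's ray), 0 where there is no reading.
- eyes.camera_model(name): a dict with "fx", "fy", "cx", "cy" (pixels), "pose" (4x4, takes a point from camera to world coordinates). Camera axes: x right, y up, looking along -z (the intrinsics and any distortion apply to the point x, -y, -z); pixel columns grow to the right and rows downward; lengths in m; the calibration is good to about 2 mm. A picture is of the moment at which its call begins. camera_model takes no time and is no camera call.
- r.finish_job(): hands the job in, once; it reports no verdict.
The state is a dict: "clock": time; "q": joint angles; "qd": joint speeds; "joint_torque": joint torques, N m; "tool_pos": TCP position; "eef_rot": TCP orientation; "contact_force": force on the tool from outside, world axes, zero at the start; "moment": the same for the moment, N m; "opening": opening from 0.0 (shut) to 1.0 (fully open).
Only numpy, scipy, OpenCV 4.12 (cv2) and the standard library are available. Lean on these libraries where they do the work, as an engineer would, in place of code of your own. Each camera call takes 0.05 s, during which the arm holds its last target.

## Working session

There is one attempt and no reset: what is moved stays moved. The work goes in short steps, Python scripts to look and compute and a tool call to move; the robot and the scene stay as the last step left them, time stands still between calls to the robot, and variables do not carry over. Pictures are saved under pics/ and viewed, and the job is handed in when it is done.

Besides the shell and the picture viewer there is one more tool, called after "Emit:" as name(argument=value, ...) on one line, values as JSON. servo_tool: Moves the arm, as the interface text tells. Its arguments: {"type":"object","properties":{"deltas":{"type":"array","items":{"type":"object","properties":{"dx":{"type":"number"},"dy":{"type":"number"},"dz":{"type":"number"},"ax":{"type":"number"},"ay":{"type":"number"},"az":{"type":"number"},"hand":{"type":"number"}}}},"newtons":{"type":"number"}},"required":["deltas"]}

```bash
ls; mkdir -p pics; cat > h.py <<'E'
import numpy as np,cv2
from plant import r,eyes
def snap(n,f):
    p,d=eyes.snapshot(n); cv2.imwrite(f'pics/{f}.png',p[:,:,::-1]); np.save(f'pics/{f}.npy',d); return p,d
def pts(n,d):
    m=eyes.camera_model(n); P=np.array(m['pose'])
    v,u=np.mgrid[:d.shape[0],:d.shape[1]]
    c=np.stack([(u-m['cx'])/m['fx']*d,-(v-m['cy'])/m['fy']*d,-d],-1)
    return c@P[:3,:3].T+P[:3,3]
E
python3 - <<'E'
from h import *
for n in('side','top'):
    print(n,{k:np.round(v,3).tolist() for k,v in eyes.camera_model(n).items()})
    snap(n,n+'0')
print(r.get_state())
E
```

```text
pics
side {'fx': 394.58, 'fy': 394.58, 'cx': 329.641, 'cy': 196.946, 'pose': [[0.981, 0.137, -0.138, 0.346], [-0.194, 0.757, -0.624, -0.615], [0.019, 0.638, 0.77, 0.889], [0.0, 0.0, 0.0, 1.0]]}
top {'fx': 373.946, 'fy': 373.946, 'cx': 316.171, 'cy': 201.202, 'pose': [[0.144, 0.959, -0.245, 0.28], [-0.99, 0.14, -0.031, -0.004], [0.005, 0.246, 0.969, 0.964], [0.0, 0.0, 0.0, 1.0]]}
{'clock': 0.1, 'q': array([-1.20519061,  0.68987762, -0.19449199,  1.56624811,  0.157291  ,
        0.90249764, -0.21508809]), 'qd': array([-4.46390342e-04, -8.01745979e-04, -1.86605985e-04, -1.94406062e-03,
        6.65592948e-04, -1.92251872e-03,  9.88779493e-05]), 'joint_torque': array([-3.52086579e-03, -5.28507042e+01, -1.27181847e+00, -1.53836900e+01,
       -5.25993307e-02,  2.05410652e-03,  6.22719199e-05]), 'tool_pos': array([0.20347254, 0.59039085, 0.26300136]), 'eef_rot': array([ 1.65112258e-01,  9.86274438e-01, -8.18533408e-04, -6.94937465e-05]), 'contact_force': array([ 0.1217315 , -0.43351376,  0.18526114]), 'moment': array([0.00047483, 0.03822315, 0.02622715]), 'opening': 1.0008290703957508}
```

View pics/side0.png

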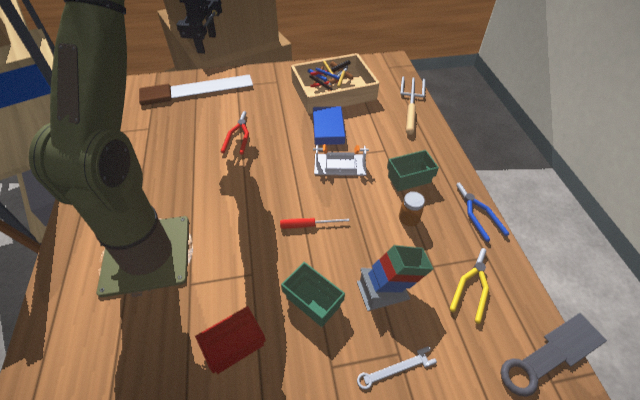

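View pics/top0.png

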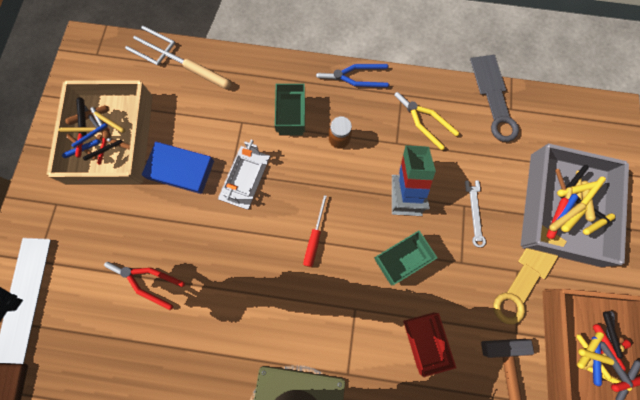

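Green candidates are, in the side view, the stack top (408,262), a loose tray (313,293) and a loose tray (412,170). In the top view these are (417,160), (406,258) and (290,108). The red ones are in the stack at side (393,275), and loose at (231,340), which is bigger. I choose the green tray on the stack, above the red one. Next, close crops and 3D measurement.

```bash
python3 - <<'E'
from h import *
a=cv2.imread('pics/side0.png');b=cv2.imread('pics/top0.png')
def c(i,x,y,w,h,W):return cv2.resize(i[y:y+h,x:x+w],(W,int(h*W/w)),interpolation=cv2.INTER_CUBIC)
o=np.vstack([np.hstack([c(a,345,230,100,75,400),c(b,375,135,100,75,400)]),np.hstack([c(a,295,135,100,75,400),c(b,205,130,100,75,400)])])
cv2.imwrite('pics/crop0.png',o)
for n in('side','top'):
    d=np.load(f'pics/{n}0.npy');i=cv2.imread(f'pics/{n}0.png');X=pts(n,d)
    print(n,(d==0).mean(), eyes.camera_model(n).keys())
    hsv=cv2.cvtColor(i,cv2.COLOR_BGR2HSV)
    box={'side':(345,230,445,305),'top':(375,135,475,225)}[n]
    m=np.zeros(d.shape,bool);m[box[1]:box[3],box[0]:box[2]]=1
    H,S,V=hsv[...,0],hsv[...,1],hsv[...,2]
    for nm,mm in(('green',(H>60)&(H<90)&(S>80)),('red',((H<6)|(H>172))&(S>150)),('blue',(H>105)&(H<125)&(S>120))):
        k=m&mm&(d>0)
        p=X[k];print(nm,len(p),p.min(0).round(3),p.max(0).round(3),p.mean(0).round(3))
    k=m&(d>0)
    p=X[k];p=p[p[:,2]>.12];print('top',len(p),p.min(0),p.max(0))
    # table
    p=X[300:320,250:300] if n=='side' else X[190:230,330:380]
    print('tbl',np.median(p.reshape(-1,3),0),p[...,2].std())
E
```

```text
side 0.0038984375 dict_keys(['fx', 'fy', 'cx', 'cy', 'pose'])
green 161 [ 0.58  -0.237  0.086] [ 0.671 -0.176  0.157] [ 0.616 -0.214  0.131]
red 355 [ 0.562 -0.24   0.064] [ 0.651 -0.183  0.134] [ 0.586 -0.221  0.111]
blue 327 [ 0.539 -0.241  0.061] [ 0.601 -0.184  0.11 ] [ 0.552 -0.214  0.087]
top 625 [ 0.56814034 -0.23839662  0.12006115] [ 0.65930909 -0.1738351   0.15696129]
tbl [ 0.3105012  -0.21261302  0.00078526] 0.04148450124513963
top 0.00401953125 dict_keys(['fx', 'fy', 'cx', 'cy', 'pose'])
green 607 [ 0.578 -0.235  0.074] [ 0.671 -0.173  0.157] [ 0.622 -0.208  0.121]
red 275 [ 0.561 -0.238  0.062] [ 0.646 -0.175  0.133] [ 0.58  -0.201  0.114]
blue 376 [ 0.538 -0.239  0.029] [ 0.626 -0.176  0.11 ] [ 0.558 -0.204  0.082]
top 493 [ 0.56734134 -0.23885596  0.12000948] [ 0.65108277 -0.17509868  0.15651007]
tbl [ 0.51564415 -0.07655317 -0.00057449] 0.04821756111117938
```

View pics/crop0.png

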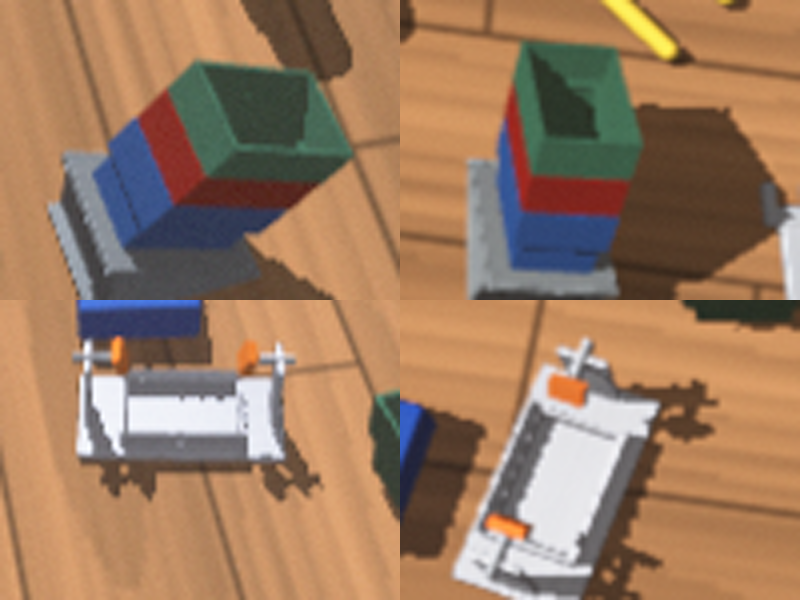

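The side crop shows the small green tray on top of red and blue on the grey stand. The dock, with its two orange noses, is at about side (343,162) and top (245,175). Now I fit poses to the point clouds.

```bash
cat > fit.py <<'E'
from h import *
from scipy.optimize import least_squares
def sdf(p,h):
    q=np.abs(p)-h
    return np.linalg.norm(np.maximum(q,0),axis=1)+np.minimum(q.max(1),0)
def frame(phi,t=np.pi/6):
    z=np.array([np.sin(t)*np.cos(phi),np.sin(t)*np.sin(phi),np.cos(t)])
    y=np.array([-np.sin(phi),np.cos(phi),0]);x=np.cross(y,z);return np.stack([x,y,z],1)
def masks(n,i,box):
    hsv=cv2.cvtColor(i,cv2.COLOR_BGR2HSV);H,S,V=hsv[...,0],hsv[...,1],hsv[...,2]
    m=np.zeros(H.shape,bool);m[box[1]:box[3],box[0]:box[2]]=1
    return m,(H>60)&(H<90)&(S>80),((H<6)|(H>172))&(S>150),(H>105)&(H<125)&(S>120),(H>6)&(H<14)&(S>190)&(V>150)
E
python3 - <<'E'
from fit import *
B={'side':(345,230,445,305),'top':(375,135,475,225)}
def res(v,p):
    q=(p-v[:3])@frame(v[3],v[4])   # v = rim centre
    o=sdf(q-[0,0,-42],np.array([.046,.029,.042])+[0,0,0]) if 0 else sdf(q-[0,0,-.042],np.array([.046,.029,.042]))
    inn=sdf(q-[0,0,-.014],np.array([.0435,.0265,.0142]))
    return np.where(np.abs(o)<np.abs(inn),o,inn)
allp=[]
for n in B:
    d=np.load(f'pics/{n}0.npy');i=cv2.imread(f'pics/{n}0.png');X=pts(n,d)
    m,g,r_,b,_=masks(n,i,B[n]);p=X[m&(g|r_|b)&(d>0)&(X[...,2]>.05)];allp.append(p)
for p in allp+[np.vstack(allp)]:
    f=least_squares(res,[.61,-.205,.133,0.0,np.pi/6],args=(p,),loss='soft_l1',f_scale=.001)
    R=res(f.x,p);print(f.x.round(4),np.degrees(f.x[3:]).round(2),np.median(abs(R)))
# dock
B={'side':(295,135,395,195),'top':(205,130,285,215)}
W=[]
for n in B:
    d=np.load(f'pics/{n}0.npy');i=cv2.imread(f'pics/{n}0.png');X=pts(n,d)
    m,_,_,_,o=masks(n,i,B[n]);k=(m&o&(d>0)).astype(np.uint8)
    N,L,s,c=cv2.connectedComponentsWithStats(k)
    for j in range(1,N):
        if s[j,4]>8:
            q=X[L==j];print(n,'orange',s[j,4],q.mean(0).round(4),q.min(0).round(4),q.max(0).round(4))
    hsv=cv2.cvtColor(i,cv2.COLOR_BGR2HSV)
    w=X[m&(hsv[...,1]<60)&(X[...,2]>.003)&(X[...,2]<.09)];W.append(w)
    for lo,hi in((.003,.01),(.01,.02),(.02,.03),(.03,.06),(.06,.09)):
        q=w[(w[:,2]>lo)&(w[:,2]<hi)];
        if len(q)>5:print(n,lo,len(q),q.min(0).round(3),q.max(0).round(3),cv2.minAreaRect((q[:,:2]*1000).astype(np.float32)))
E
```

```text
[ 0.6254 -0.2043  0.127   0.0883  0.5083] [ 5.06 29.13] 0.0009916072614493746
[ 0.627  -0.2052  0.1289  0.0932  0.5201] [ 5.34 29.8 ] 0.0007853481980045485
[ 0.6265 -0.2049  0.1283  0.0929  0.5162] [ 5.32 29.57] 0.000931405191965988
side orange 14 [0.6093 0.2174 0.0736] [0.6047 0.2094 0.0672] [0.6152 0.2269 0.0778]
side 0.003 795 [0.476 0.111 0.003] [0.703 0.34  0.01 ] ((603.1676025390625, 230.8769989013672), (149.49122619628906, 273.41656494140625), 68.4660873413086)
side 0.01 214 [0.486 0.115 0.01 ] [0.703 0.339 0.02 ] ((590.3480224609375, 209.85400390625), (118.99461364746094, 292.5935974121094), 57.412109375)
side 0.02 60 [0.486 0.118 0.02 ] [0.703 0.335 0.03 ] ((585.8839721679688, 207.47776794433594), (94.64214324951172, 294.5238952636719), 52.16633224487305)
side 0.03 100 [0.486 0.112 0.03 ] [0.714 0.334 0.06 ] ((585.5966186523438, 205.97348022460938), (93.56818389892578, 294.90155029296875), 51.874942779541016)
side 0.06 95 [0.48 0.12 0.06] [0.71  0.261 0.073] ((601.1842651367188, 206.8851776123047), (70.76885223388672, 248.9171905517578), 63.66584777832031)
top orange 34 [0.6
[... 222 characters left out ...]
, 253.09007263183594), (137.3600311279297, 160.15951538085938), 79.00086212158203)
top 0.01 248 [0.484 0.144 0.01 ] [0.697 0.326 0.02 ] ((607.0897827148438, 243.3079376220703), (135.31393432617188, 230.9146728515625), 72.69194793701172)
top 0.02 109 [0.484 0.184 0.02 ] [0.629 0.32  0.03 ] ((568.9329223632812, 229.51467895507812), (144.00714111328125, 120.40902709960938), 33.64557647705078)
top 0.03 71 [0.484 0.138 0.03 ] [0.693 0.319 0.06 ] ((585.1565551757812, 194.85256958007812), (141.7603759765625, 206.4910888671875), 30.624746322631836)
top 0.06 123 [0.477 0.198 0.06 ] [0.643 0.256 0.073] ((560.4609985351562, 227.03099060058594), (31.59775161743164, 168.4796600341797), 79.12632751464844)
```

```bash
python3 - <<'E'
from fit import *
B={'side':(345,230,445,305),'top':(375,135,475,225)}
t=np.pi/6
def res(v,p,t=t):
    q=(p-v[:3])@frame(v[3],t)
    o=np.abs(sdf(q-[0,0,-.042],np.array([.046,.029,.042])))
    a=np.abs(sdf(q,np.array([.0435,.0265,.028])))
    b=np.abs(sdf(q,np.array([.0395,.0225,.0495])))
    a=np.where(q[:,2]<-.0285,9,a)
    b=np.where(q[:,2]>-.0275,9,b)
    return np.minimum(o,np.minimum(a,b))
allp=[]
for n in B:
    d=np.load(f'pics/{n}0.npy');i=cv2.imread(f'pics/{n}0.png');X=pts(n,d)
    m,g,r_,b,_=masks(n,i,B[n]);p=X[m&(g|r_|b)&(d>0)&(X[...,2]>.05)];allp.append(p)
for p in allp+[np.vstack(allp)]:
    f=least_squares(res,[.627,-.205,.133,0.09],args=(p,),loss='soft_l1',f_scale=.001,x_scale=[.01,.01,.01,.1],diff_step=1e-4)
    R=res(f.x,p);print(f.x.round(4),np.degrees(f.x[3:]).round(2),np.median(abs(R)))
    q=(p-f.x[:3])@frame(f.x[3],t)
    print('top z pct',np.percentile(q[:,2],[90,95,98,100]).round(4),'x',np.percentile(q[:,0],[0,2,98,100]).round(4),'y',np.percentile(q[:,1],[0,2,98,100]).round(4))
a=np.radians(-10.9);C=np.array([.5604,.227]);Rm=np.array([[np.cos(a),-np.sin(a)],[np.sin(a),np.cos(a)]])
for n in B:
    d=np.load(f'pics/{n}0.npy');X=pts(n,d).reshape(-1,3)
    q=np.c_[(X[:,:2]-C)@Rm,X[:,2]]
    k=(abs(q[:,0])<.11)&(abs(q[:,1])<.07)&(q[:,2]>-.01)&(q[:,2]<.1);q=q[k]
    for ax,rng,oth in((1,np.arange(-.06,.061,.005),(0,.03)),(0,np.arange(-.1,.101,.01),(1,.015))):
        s=q[abs(q[:,oth[0]])<oth[1]]
        print(n,'xy'[ax],[(round(l*1000),round(1000*np.median(s[(s[:,ax]>=l)&(s[:,ax]<l+rng[1]-rng[0]),2]),0)) for l in rng if ((s[:,ax]>=l)&(s[:,ax]<l+rng[1]-rng[0])).any()])
    s=q[(q[:,2]>.045)]; print(np.percentile(s[:,0],[0,5,95,100]).round(3),np.percentile(s[:,1],[0,5,50,95,100]).round(3))
E
```

```text
[ 0.621  -0.205   0.1175  0.0816] [4.67] 0.0008321944835250408
top z pct [0.0096 0.0171 0.0181 0.0212] x [-0.0503 -0.0486  0.0463  0.0489] y [-0.0315 -0.0298  0.0235  0.0266]
[ 0.6222 -0.2052  0.12    0.1022] [5.85] 0.0008623562384070423
top z pct [0.0103 0.0134 0.0148 0.0172] x [-0.0499 -0.0482  0.0465  0.049 ] y [-0.0286 -0.0275  0.0291  0.03  ]
[ 0.6212 -0.2051  0.1182  0.0954] [5.47] 0.0009050403693138045
top z pct [0.0119 0.0158 0.017  0.0203] x [-0.0501 -0.0484  0.0464  0.0491] y [-0.0305 -0.0289  0.0285  0.0294]
side y [(-60, np.float64(0.0)), (-55, np.float64(0.0)), (-50, np.float64(1.0)), (-45, np.float64(2.0)), (-40, np.float64(5.0)), (-35, np.float64(9.0)), (-30, np.float64(10.0)), (-20, np.float64(8.0)), (-15, np.float64(7.0)), (-10, np.float64(6.0)), (-5, np.float64(7.0)), (0, np.float64(6.0)), (5, np.float64(6.0)), (10, np.float64(6.0)), (15, np.float64(7.0)), (20, np.float64(7.0)), (25, np.float64(8.0)), (30, np.float64(14.0)), (35, np.float64(20.0)), (40, np.float64(17.0)), (55, np.float64(3.0)), (60, np.float64(0.0))]
side x [(-100, np.float64(0.0)), (-90, np.float64
[... 1002 characters left out ...]
1.0)), (40, np.float64(6.0)), (45, np.float64(0.0)), (50, np.float64(0.0)), (55, np.float64(-1.0)), (60, np.float64(-0.0))]
top x [(-100, np.float64(-1.0)), (-90, np.float64(-1.0)), (-80, np.float64(37.0)), (-70, np.float64(67.0)), (-60, np.float64(7.0)), (-50, np.float64(16.0)), (-40, np.float64(6.0)), (-30, np.float64(6.0)), (-20, np.float64(6.0)), (-10, np.float64(6.0)), (0, np.float64(6.0)), (10, np.float64(5.0)), (20, np.float64(5.0)), (30, np.float64(6.0)), (40, np.float64(64.0)), (50, np.float64(6.0)), (60, np.float64(26.0)), (70, np.float64(61.0)), (80, np.float64(1.0)), (90, np.float64(-1.0)), (100, np.float64(0.0))]
[-0.084 -0.075  0.074  0.084] [-0.017 -0.014 -0.     0.013  0.018]
```

```bash
cat > nav.py <<'E'
from fit import *
from scipy.spatial.transform import Rotation as Ro
RIM=np.array([.6288,-.2044,.1333]);PHI=np.radians(5.4)
DC=np.array([.5604,.227]);DA=np.radians(-10.9)
def stackpose(h):  # TCP h m beyond rim along axis
    F=frame(PHI);z=-F[:,2];y=F[:,1];return RIM+h*F[:,2],np.stack([np.cross(y,z),y,z],1)
def dockpose(zr): # TCP height
    z=np.array([0,0,-1.]);y=np.array([-np.sin(DA),np.cos(DA),0]);return np.array([*DC,zr]),np.stack([np.cross(y,z),y,z],1)
def delta(T):
    s=r.get_state();R=Ro.from_quat(s['eef_rot']);p=s['tool_pos']
    d=R.inv().apply(T[0]-p)/.06;a=(R.inv()*Ro.from_matrix(T[1])).as_rotvec(degrees=True)/6
    print('d',d.round(3),'a',a.round(3),'F',s['contact_force'].round(2),'M',s['moment'].round(2),'open',round(s['opening'],3),'t',round(s['clock'],2),'p',p.round(4),'q',s['q'].round(2))
def proj(n,X):
    m=eyes.camera_model(n);P=np.array(m['pose']);c=(np.atleast_2d(X)-P[:3,3])@P[:3,:3]
    return np.c_[m['cx']+m['fx']*c[:,0]/-c[:,2],m['cy']+m['fy']*c[:,1]/c[:,2]]
E
python3 - <<'E'
from nav import *
F=frame(PHI);out=[]
for n,bx in(('side',((345,230),(295,135))),('top',((375,135),(205,130)))):
    i=cv2.imread(f'pics/{n}0.png')
    for (x,y),k in zip(bx,'sd'):
        c=cv2.resize(i[y:y+75,x:x+100],(400,300),interpolation=cv2.INTER_CUBIC)
        sq=np.array([[-1,-1],[1,-1],[1,1],[-1,1]])
        if k=='s':L=[RIM+np.c_[sq*[.046,.029],np.full(4,-h)]@F.T for h in(0,.028)]
        else:
            R=np.array([[np.cos(DA),-np.sin(DA)],[np.sin(DA),np.cos(DA)]])
            L=[np.c_[sq*w@R.T+DC,np.full(4,h)] for w,h in(((.08,.043),0.003),((.041,.012),.062),((.044,.028),.006))]
        for l in L:cv2.polylines(c,[((proj(n,l)-[x,y]+.5)*4).astype(np.int32)],True,(0,255,255),1)
        out.append(c)
cv2.imwrite('pics/ov.png',np.vstack([np.hstack(out[:2]),np.hstack(out[2:])]))
delta(stackpose(.08))
E
```

```text
d [-11.624  -9.938   1.025] a [ 1.05   4.921 -3.978] F [ 0.12 -0.43  0.19] M [0.   0.04 0.03] open 1.001 t 0.1 p [0.2035 0.5904 0.263 ] q [-1.21  0.69 -0.19  1.57  0.16  0.9  -0.22]
```

View pics/ov.png

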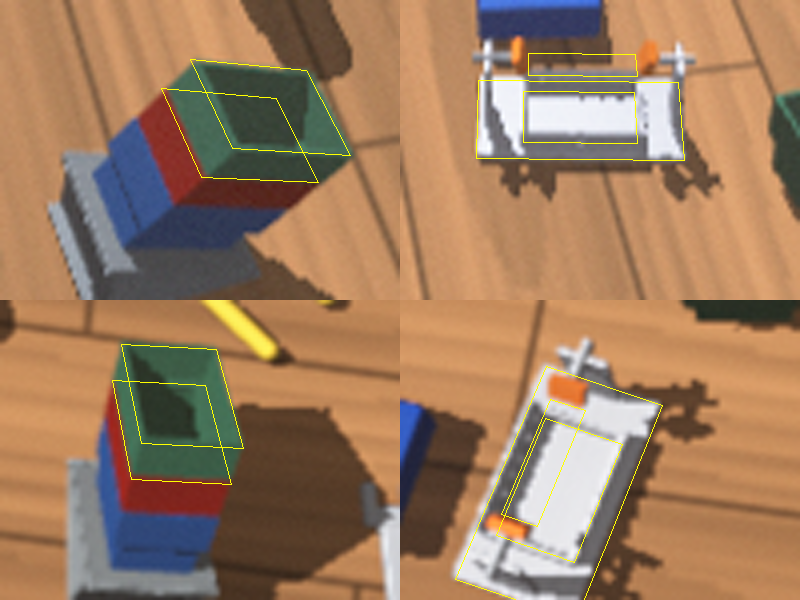

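The overlay matches the rim, collar seam and dock in both views. Moving to the pre-grasp, 80 mm above the rim along the stack axis.

Emit:
servo_tool(deltas=[{"dx": -3,"dy": -2.5,"dz": 0,"hand": 88},{"dx": -6,"dy": -5,"dz": 0,"az": -2,"hand": 88},{"dx": -6,"dy": -5,"dz": 0,"az": -4,"hand": 88},{"dx": -6,"dy": -5,"dz": 0,"az": -4,"hand": 88},{"dx": -6,"dy": -5,"dz": 0,"az": -4,"hand": 88},{"dx": -9,"dy": -7.7,"dz": 0,"az": -4,"hand": 88},{"dx": -9,"dy": -7.7,"dz": 0,"az": -4,"hand": 88},{"dx": -11.6,"dy": -9.94,"dz": 0,"az": -4,"hand": 88},{"dx": -11.6,"dy": -9.94,"dz": 0,"az": -4,"hand": 88},{"dx": -11.6,"dy": -9.94,"dz": 0,"az": -4,"hand": 88}])

```text
schema error: expected keys dx, dy, dz, ax, ay, az, hand
```

```bash
python3 -c "
from nav import *
delta(stackpose(.08))"
```

```text
d [-11.624  -9.938   1.025] a [ 1.05   4.921 -3.978] F [ 0.12 -0.43  0.19] M [0.   0.04 0.03] open 1.001 t 0.1 p [0.2035 0.5904 0.263 ] q [-1.21  0.69 -0.19  1.57  0.16  0.9  -0.22]
```

Emit:
servo_tool(deltas=[{"dx": -3,"dy": -2.5,"dz": 0,"ax": 0,"ay": 0,"az": -1,"hand": 88},{"dx": -6,"dy": -5,"dz": 0,"ax": 0,"ay": 0,"az": -2,"hand": 88},{"dx": -6,"dy": -5,"dz": 0,"ax": 0,"ay": 0,"az": -4,"hand": 88},{"dx": -6,"dy": -5,"dz": 0,"ax": 0,"ay": 0,"az": -4,"hand": 88},{"dx": -9,"dy": -7.7,"dz": 0,"ax": 0,"ay": 0,"az": -4,"hand": 88},{"dx": -9,"dy": -7.7,"dz": 0,"ax": 0,"ay": 0,"az": -4,"hand": 88},{"dx": -9,"dy": -7.7,"dz": 0,"ax": 0,"ay": 0,"az": -4,"hand": 88},{"dx": -11.6,"dy": -9.94,"dz": 0,"ax": 0,"ay": 0,"az": -4,"hand": 88},{"dx": -11.6,"dy": -9.94,"dz": 0,"ax": 0,"ay": 0,"az": -4,"hand": 88},{"dx": -11.6,"dy": -9.94,"dz": 0,"ax": 0,"ay": 0,"az": -4,"hand": 88}])

```text
clock: 1.35
tool_pos: [0.5217, 0.0506, 0.2636]
eef_rot: [-0.044, 0.999, 0.0, -0.0]
contact_force: [0.2, 0.5, -0.2]
opening: 1.0
```

```bash
python3 -c "
from nav import *
delta(stackpose(.08))"
```

```text
d [-2.076 -4.385  1.014] a [ 0.021  4.997 -0.066] F [ 0.22  0.48 -0.16] M [ 0.01 -0.04 -0.01] open 1.0 t 1.35 p [0.5217 0.0506 0.2636] q [ 0.06  0.58 -0.39  1.86  0.3   0.76  1.16]
```

Emit:
servo_tool(deltas=[{"dx": -0.6,"dy": -1,"dz": 0,"ax": 0,"ay": 1,"az": 0,"hand": 88},{"dx": -1,"dy": -2,"dz": 0,"ax": 0,"ay": 2,"az": 0,"hand": 88},{"dx": -1.5,"dy": -3,"dz": 0,"ax": 0,"ay": 3,"az": 0,"hand": 88},{"dx": -2.08,"dy": -4.38,"dz": 0.2,"ax": 0,"ay": 5,"az": -0.07,"hand": 88},{"dx": -2.08,"dy": -4.38,"dz": 0.5,"ax": 0,"ay": 5,"az": -0.07,"hand": 88},{"dx": -2.08,"dy": -4.38,"dz": 1,"ax": 0,"ay": 5,"az": -0.07,"hand": 88},{"dx": -2.08,"dy": -4.38,"dz": 1,"ax": 0,"ay": 5,"az": -0.07,"hand": 88},{"dx": -2.08,"dy": -4.38,"dz": 1,"ax": 0,"ay": 5,"az": -0.07,"hand": 88}])

```text
clock: 2.35
tool_pos: [0.6683, -0.1977, 0.2052]
eef_rot: [-0.046, 0.965, -0.011, -0.258]
contact_force: [0.5, 0.5, 0.4]
opening: 0.998
```

```bash
python3 -c "
from nav import *
delta(stackpose(.08))
delta(stackpose(.001))"
```

```text
d [-0.022 -0.05   0.038] a [0.014 0.01  0.018] F [0.49 0.52 0.4 ] M [ 0.11 -0.45  0.02] open 0.998 t 2.35 p [ 0.6683 -0.1977  0.2052] q [ 0.25  1.15 -0.29  0.76  0.34  1.78  1.7 ]
d [-0.021 -0.052  1.354] a [0.014 0.01  0.018] F [0.49 0.52 0.4 ] M [ 0.11 -0.45  0.02] open 0.998 t 2.35 p [ 0.6683 -0.1977  0.2052] q [ 0.25  1.15 -0.29  0.76  0.34  1.78  1.7 ]
```

Descending along the axis in two parts, with a check in between.

Emit:
servo_tool(deltas=[{"dx": -0.02,"dy": -0.05,"dz": 0.3,"ax": 0,"ay": 0,"az": 0,"hand": 88},{"dx": -0.02,"dy": -0.05,"dz": 0.6,"ax": 0,"ay": 0,"az": 0,"hand": 88},{"dx": -0.02,"dy": -0.05,"dz": 0.8,"ax": 0,"ay": 0,"az": 0,"hand": 88},{"dx": -0.02,"dy": -0.05,"dz": 0.8,"ax": 0,"ay": 0,"az": 0,"hand": 88}])

```text
clock: 2.85
tool_pos: [0.6454, -0.2033, 0.1626]
eef_rot: [-0.046, 0.965, -0.011, -0.258]
contact_force: [-0.5, 0.8, -0.4]
opening: 1.0
```

```bash
python3 -c "
from nav import *
delta(stackpose(.001))
o=[]
for n,(x,y) in (('side',(330,190)),('top',(350,105))):
    p,d=snap(n,n+'1'); o.append(cv2.resize(p[y:y+110,x:x+110,::-1],(400,400),interpolation=cv2.INTER_CUBIC))
cv2.imwrite('pics/c1.png',np.hstack(o))
"
```

```text
d [-0.004  0.007  0.545] a [0.013 0.002 0.012] F [-0.54  0.82 -0.4 ] M [ 0.06 -0.44  0.01] open 1.0 t 2.85 p [ 0.6454 -0.2033  0.1626] q [ 0.28  1.14 -0.3   0.91  0.35  1.64  1.67]
```

View pics/c1.png

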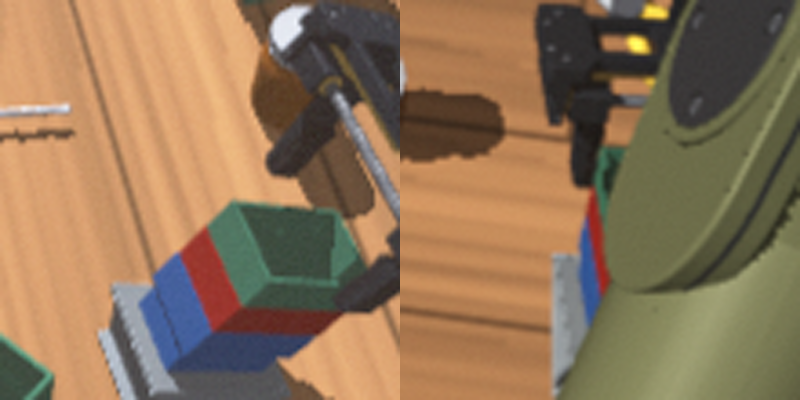

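The fingers straddle the tray just above the rim: the left one is at (290,150) and the right one at (370,285) in the crop. Going down to about 24 mm tip depth.

Emit:
servo_tool(deltas=[{"dx": 0,"dy": 0.007,"dz": 0.2,"ax": 0,"ay": 0,"az": 0,"hand": 88},{"dx": 0,"dy": 0.007,"dz": 0.4,"ax": 0,"ay": 0,"az": 0,"hand": 88},{"dx": 0,"dy": 0.007,"dz": 0.54,"ax": 0,"ay": 0,"az": 0,"hand": 88},{"dx": 0,"dy": 0.007,"dz": 0.54,"ax": 0,"ay": 0,"az": 0,"hand": 88}])

```text
clock: 3.45
tool_pos: [0.6286, -0.2046, 0.1326]
eef_rot: [-0.046, 0.965, -0.011, -0.26]
contact_force: [0.1, -0.2, 0.2]
opening: 0.998
```

```bash
python3 -c "
from nav import *
delta(stackpose(.001))
o=[]
for n,(x,y) in (('side',(330,190)),('top',(350,105))):
    p,d=snap(n,n+'2'); o.append(cv2.resize(p[y:y+110,x:x+110,::-1],(400,400),interpolation=cv2.INTER_CUBIC))
cv2.imwrite('pics/c2.png',np.hstack(o))
"
```

```text
d [ 0.002  0.003 -0.028] a [ 0.021 -0.019  0.009] F [ 0.06 -0.21  0.24] M [ 0.07 -0.48 -0.03] open 0.998 t 3.45 p [ 0.6286 -0.2046  0.1326] q [ 0.29  1.15 -0.3   1.    0.36  1.56  1.65]
```

View pics/c2.png

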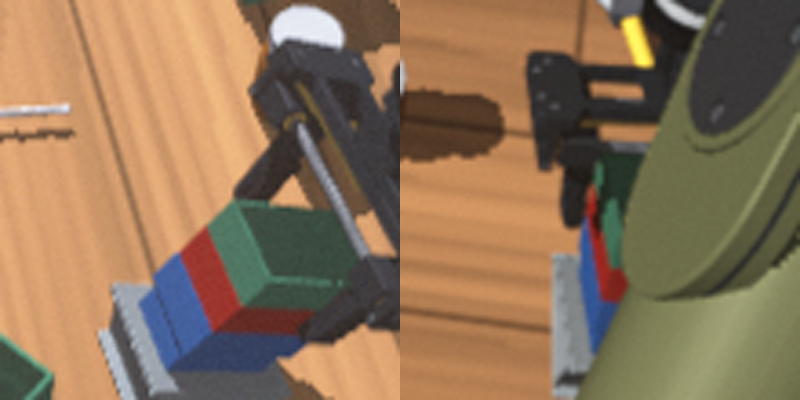

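Raising about 4 mm for margin against the red collar, then closing lightly.

Emit:
servo_tool(deltas=[{"dx": 0,"dy": 0,"dz": -0.06,"ax": 0,"ay": 0,"az": 0,"hand": 88},{"dx": 0,"dy": 0,"dz": -0.06,"ax": 0,"ay": 0,"az": 0,"hand": 75},{"dx": 0,"dy": 0,"dz": -0.06,"ax": 0,"ay": 0,"az": 0,"hand": 66},{"dx": 0,"dy": 0,"dz": -0.06,"ax": 0,"ay": 0,"az": 0,"hand": 62},{"dx": 0,"dy": 0,"dz": -0.06,"ax": 0,"ay": 0,"az": 0,"hand": 62}], newtons=5)

```text
clock: 4.18
tool_pos: [0.6312, -0.2043, 0.1366]
eef_rot: [-0.046, 0.965, -0.011, -0.259]
contact_force: [-0.8, 0.2, 0.5]
opening: 0.705
```

```bash
python3 -c "
from nav import *
delta(stackpose(.003))
o=[]
for n,(x,y) in (('side',(355,220)),('top',(350,105))):
    p,d=snap(n,n+'3'); o.append(cv2.resize(p[y:y+80,x:x+80,::-1],(400,400),interpolation=cv2.INTER_CUBIC))
cv2.imwrite('pics/c3.png',np.hstack(o))
"
```

```text
d [0.007 0.003 0.017] a [ 0.017 -0.001  0.008] F [-0.8   0.17  0.52] M [ 0.12 -0.43  0.02] open 0.705 t 4.17 p [ 0.6312 -0.2043  0.1366] q [ 0.29  1.15 -0.3   0.99  0.36  1.57  1.65]
```

View pics/c3.png

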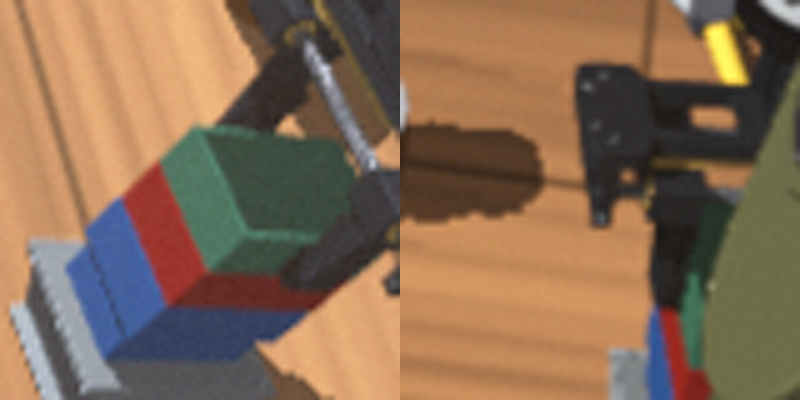

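The fingertip is at (285,278), just on the green side of the green/red seam. Gripping.

Emit:
servo_tool(deltas=[{"dx": 0,"dy": 0,"dz": 0,"ax": 0,"ay": 0,"az": 0,"hand": 58},{"dx": 0,"dy": 0,"dz": 0,"ax": 0,"ay": 0,"az": 0,"hand": 52},{"dx": 0,"dy": 0,"dz": 0,"ax": 0,"ay": 0,"az": 0,"hand": 50},{"dx": 0,"dy": 0,"dz": 0,"ax": 0,"ay": 0,"az": 0,"hand": 50},{"dx": 0,"dy": 0,"dz": 0,"ax": 0,"ay": 0,"az": 0,"hand": 50}], newtons=8)

```text
clock: 4.9
tool_pos: [0.6312, -0.2044, 0.1366]
eef_rot: [-0.046, 0.965, -0.011, -0.259]
contact_force: [0.5, 0.3, -0.3]
opening: 0.656
```

```bash
python3 -c "
from nav import *
delta(stackpose(.004))"
```

```text
d [0.007 0.004 0.001] a [0.016 0.    0.007] F [ 0.46  0.34 -0.34] M [-0.04 -0.41  0.04] open 0.656 t 4.9 p [ 0.6312 -0.2044  0.1366] q [ 0.29  1.15 -0.3   0.99  0.36  1.57  1.65]
```

Emit:
servo_tool(deltas=[{"dx": 0,"dy": 0,"dz": 0,"ax": 0,"ay": 0,"az": 0,"hand": 45},{"dx": 0,"dy": 0,"dz": 0,"ax": 0,"ay": 0,"az": 0,"hand": 45},{"dx": 0,"dy": 0,"dz": -0.03,"ax": 0,"ay": 0,"az": 0,"hand": 45},{"dx": 0,"dy": 0,"dz": -0.06,"ax": 0,"ay": 0,"az": 0,"hand": 45},{"dx": 0,"dy": 0,"dz": -0.09,"ax": 0,"ay": 0,"az": 0,"hand": 45},{"dx": 0,"dy": 0,"dz": -0.12,"ax": 0,"ay": 0,"az": 0,"hand": 45},{"dx": 0,"dy": 0,"dz": -0.15,"ax": 0,"ay": 0,"az": 0,"hand": 45}], newtons=30)

```text
clock: 5.78
tool_pos: [0.6357, -0.2039, 0.1445]
eef_rot: [-0.046, 0.965, -0.011, -0.259]
contact_force: [-0.6, 0.5, -1.1]
opening: 0.655
```

```bash
python3 -c "
from nav import *
delta(stackpose(.004))
o=[]
for n,(x,y) in (('side',(355,220)),('top',(350,105))):
    p,d=snap(n,n+'4'); o.append(cv2.resize(p[y:y+80,x:x+80,::-1],(400,400),interpolation=cv2.INTER_CUBIC))
cv2.imwrite('pics/c4.png',np.hstack(o))
"
```

```text
d [0.007 0.002 0.153] a [ 0.017 -0.     0.008] F [-0.63  0.46 -1.11] M [ 0.14 -0.51 -0.02] open 0.655 t 5.78 p [ 0.6357 -0.2039  0.1445] q [ 0.28  1.15 -0.3   0.96  0.36  1.59  1.66]
```

View pics/c4.png

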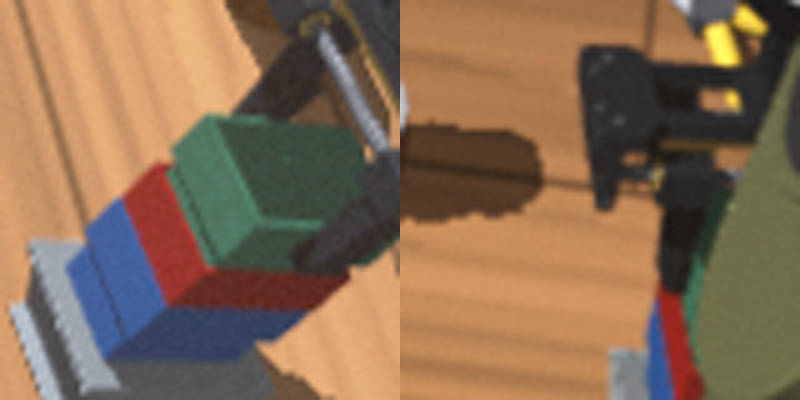

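Green has come about 9 mm clear of the red collar, and red has not moved at (165,235). The pull is only about the tray's weight, so I continue along the axis.

Emit:
servo_tool(deltas=[{"dx": 0,"dy": 0,"dz": -0.08,"ax": 0,"ay": 0,"az": 0,"hand": 45},{"dx": 0,"dy": 0,"dz": -0.16,"ax": 0,"ay": 0,"az": 0,"hand": 45},{"dx": 0,"dy": 0,"dz": -0.24,"ax": 0,"ay": 0,"az": 0,"hand": 45},{"dx": 0,"dy": 0,"dz": -0.35,"ax": 0,"ay": 0,"az": 0,"hand": 45},{"dx": 0,"dy": 0,"dz": -0.5,"ax": 0,"ay": 0,"az": 0,"hand": 45},{"dx": 0,"dy": 0,"dz": -0.7,"ax": 0,"ay": 0,"az": 0,"hand": 45},{"dx": 0,"dy": 0,"dz": -1.0,"ax": 0,"ay": 0,"az": 0,"hand": 45},{"dx": 0,"dy": 0,"dz": -1.0,"ax": 0,"ay": 0,"az": 0,"hand": 45},{"dx": 0,"dy": 0,"dz": -1.0,"ax": 0,"ay": 0,"az": 0,"hand": 45}])

```text
clock: 7.0
tool_pos: [0.6653, -0.2011, 0.1959]
eef_rot: [-0.046, 0.965, -0.011, -0.259]
contact_force: [0.5, -0.2, -1.8]
opening: 0.656
```

```bash
python3 -c "
from nav import *
delta(stackpose(.004));delta(dockpose(.25))
o=[]
for n,(x,y) in (('side',(345,190)),('top',(350,105))):
    p,d=snap(n,n+'5'); o.append(cv2.resize(p[y:y+120,x:x+120,::-1],(400,400),interpolation=cv2.INTER_CUBIC))
cv2.imwrite('pics/c5.png',np.hstack(o))
"
```

```text
d [6.000e-03 1.000e-03 1.142e+00] a [ 0.017 -0.006  0.01 ] F [ 0.5  -0.19 -1.8 ] M [ 0.12 -0.68  0.  ] open 0.656 t 7.0 p [ 0.6653 -0.2011  0.1959] q [ 0.26  1.15 -0.29  0.78  0.35  1.76  1.7 ]
d [ 1.369  7.27  -0.233] a [-0.693 -4.975  2.659] F [ 0.5  -0.19 -1.8 ] M [ 0.12 -0.68  0.  ] open 0.656 t 7.0 p [ 0.6653 -0.2011  0.1959] q [ 0.26  1.15 -0.29  0.78  0.35  1.76  1.7 ]
```

View pics/c5.png

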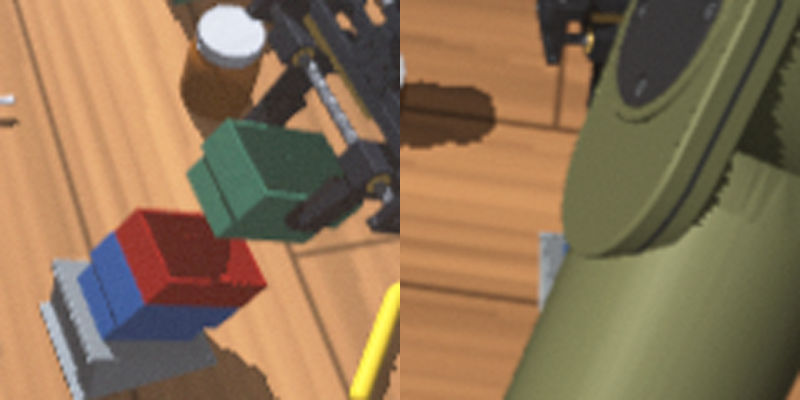

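Green is clear of the stack, and red is undisturbed in it. Lifting above the jar, then moving over to the dock and levelling.

Emit:
servo_tool(deltas=[{"dx": 0.3,"dy": 0,"dz": -0.6,"ax": 0,"ay": 0,"az": 0,"hand": 45},{"dx": 0.7,"dy": 0,"dz": -1.1,"ax": 0,"ay": -0.5,"az": 0,"hand": 45},{"dx": 1,"dy": 0.7,"dz": -1.1,"ax": -0.2,"ay": -1.5,"az": 0.6,"hand": 45},{"dx": 1.2,"dy": 1.5,"dz": -1,"ax": -0.3,"ay": -2.5,"az": 1.2,"hand": 45},{"dx": 1.4,"dy": 2.3,"dz": -0.9,"ax": -0.5,"ay": -3.5,"az": 2,"hand": 45},{"dx": 1.5,"dy": 3.2,"dz": -0.8,"ax": -0.69,"ay": -4.98,"az": 2.66,"hand": 45},{"dx": 1.62,"dy": 4.2,"dz": -0.67,"ax": -0.69,"ay": -4.98,"az": 2.66,"hand": 45},{"dx": 1.62,"dy": 5.2,"dz": -0.67,"ax": -0.69,"ay": -4.98,"az": 2.66,"hand": 45},{"dx": 1.62,"dy": 6.2,"dz": -0.67,"ax": -0.69,"ay": -4.98,"az": 2.66,"hand": 45},{"dx": 1.62,"dy": 7.27,"dz": -0.67,"ax": -0.69,"ay": -4.98,"az": 2.66,"hand": 45}])

```text
clock: 8.35
tool_pos: [0.5602, 0.226, 0.2804]
eef_rot: [0.096, 0.995, -0.001, 0.0]
contact_force: [0.5, 0.2, -2.0]
opening: 0.657
```

```bash
python3 -c "
from nav import *
delta(dockpose(.2))"
```

```text
d [1.00e-03 2.00e-02 1.34e+00] a [-0.018  0.007 -0.011] F [ 0.52  0.16 -1.98] M [ 0.01 -0.12  0.04] open 0.657 t 8.35 p [0.5602 0.226  0.2804] q [-0.28  0.65 -0.31  1.61  0.24  0.92  0.7 ]
```

Emit:
servo_tool(deltas=[{"dx": 0,"dy": 0.02,"dz": 0.9,"ax": 0,"ay": 0,"az": 0,"hand": 45},{"dx": 0,"dy": 0.02,"dz": 1.8,"ax": 0,"ay": 0,"az": 0,"hand": 45},{"dx": 0,"dy": 0.02,"dz": 1.8,"ax": 0,"ay": 0,"az": 0,"hand": 45},{"dx": 0,"dy": 0.02,"dz": 1.8,"ax": 0,"ay": 0,"az": 0,"hand": 45}])

```text
clock: 8.85
tool_pos: [0.5622, 0.2266, 0.1742]
eef_rot: [0.095, 0.995, 0.0, 0.001]
contact_force: [-0.2, 0.1, -1.1]
opening: 0.654
```

```bash
python3 - <<'E'
from nav import *
delta(dockpose(.17))
o=[]
for n,(x,y) in (('side',(280,90)),('top',(200,90))):
    p,d=snap(n,n+'6'); o.append(cv2.resize(p[y:y+120,x:x+120,::-1],(400,400),interpolation=cv2.INTER_CUBIC))
    X=pts(n,d);i=np.ascontiguousarray(p[:,:,::-1]);m,g,_,_,_=masks(n,i,(x,y,x+120,y+120))
    T=dockpose(0)
    k=m&g&(d>0)&(X[...,2]>.09)&(X[...,2]<.2);q=(X[k]-[*DC,0])@np.array([[np.cos(DA),-np.sin(DA),0],[np.sin(DA),np.cos(DA),0],[0,0,1]])
    print(n,len(q));print(np.percentile(q,[0,1,2,5,50,95,98,99,100],axis=0).round(4).T)
    np.save(f'pics/q6{n}.npy',q)
cv2.imwrite('pics/c6.png',np.hstack(o))
E
```

```text
d [0.031 0.002 0.07 ] a [ 0.011  0.027 -0.007] F [-0.17  0.12 -1.15] M [ 0.07 -0.03  0.05] open 0.654 t 8.85 p [0.5622 0.2266 0.1742] q [-0.31  0.78 -0.27  1.71  0.3   0.69  0.65]
side 6
[[-0.038  -0.038  -0.038  -0.038  -0.0378 -0.0333 -0.0329 -0.0328 -0.0327]
 [-0.0269 -0.0253 -0.0238 -0.0191  0.0208  0.0309  0.031   0.031   0.0311]
 [ 0.1444  0.1444  0.1445  0.1448  0.1576  0.1682  0.1689  0.1692  0.1694]]
top 0Traceback (most recent call last):
  File "<stdin>", line 9, in <module>
    return _quantile_unchecked(
        a, q, axis, out, overwrite_input, method, keepdims, weights)
    return _ureduce(a,
                    func=_quantile_ureduce_func,
    ...<5 lines>...
                    overwrite_input=overwrite_input,
                    method=method)
    r = func(a, **kwargs)
    result = _quantile(arr,
                       quantiles=q,
    ...<2 lines>...
                       out=out,
                       weights=wgt)
    slices_having_nans = np.isnan(arr[-1, ...])
                                  ~~~^^^^^^^^^
IndexError: index -1 is out of bounds for axis 0 with size 0
```

View pics/side6.png

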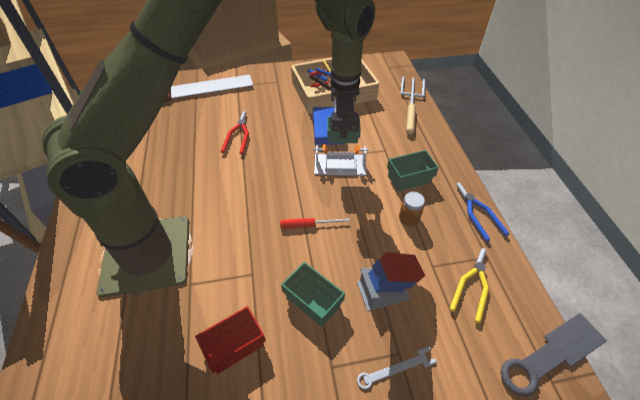

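View pics/top6.png

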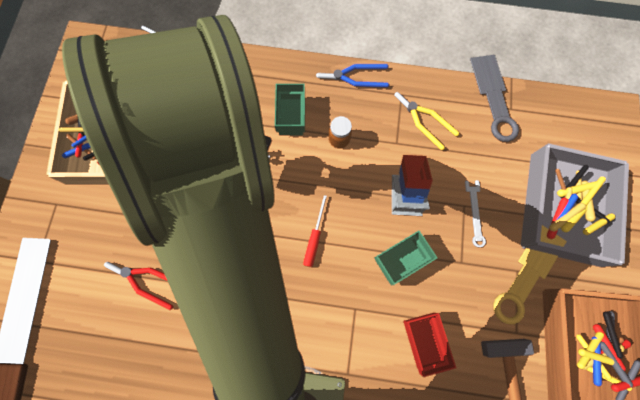

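The side view shows the tray above the dock at (342,130). The top view is blocked by the arm, so I measure from the side.

```bash
python3 - <<'E'
from nav import *
n='side';i=cv2.imread('pics/side6.png');d=np.load('pics/side6.npy')
x,y,w,h=295,90,100,100
c=cv2.resize(i[y:y+h,x:x+w],(600,600),interpolation=cv2.INTER_CUBIC)
c=np.clip(c.astype(float)*1.6,0,255).astype(np.uint8)
s=r.get_state();R=Ro.from_quat(s['eef_rot']).as_matrix();p=s['tool_pos']
sq=np.array([[-1,-1],[1,-1],[1,1],[-1,1]])
for hz,hw in((.004,(.046,.029)),(.032,(.046,.029)),(.056,(.042,.025))):
    l=p+np.c_[sq*hw,np.full(4,hz)]@R.T
    cv2.polylines(c,[((proj(n,l)-[x,y]+.5)*6).astype(np.int32)],True,(0,255,255),1)
cv2.imwrite('pics/c6.png',c)
X=pts(n,d);Rd=np.array([[np.cos(DA),-np.sin(DA),0],[np.sin(DA),np.cos(DA),0],[0,0,1]])
q=(X-[*DC,0])@Rd
k=(q[...,2]>.108)&(q[...,2]<.168)&(q[...,1]<0)&(q[...,1]>-.05)&(abs(q[...,0])<.08)
for l in np.arange(.108,.168,.006):
    m=k&(q[...,2]>=l)&(q[...,2]<l+.006)
    print(round(l,3),m.sum(),q[m][:,0].min().round(4),q[m][:,0].max().round(4),np.median(q[m][:,1]).round(4)) if m.any() else 0
E
```

```text
0.114 20 -0.0317 0.0403 -0.0234
0.12 47 -0.0346 0.0459 -0.0238
0.126 46 -0.0348 0.0453 -0.0239
0.132 43 -0.0349 0.0446 -0.024
0.138 16 -0.0406 0.0441 -0.0254
0.144 39 -0.0379 0.0493 -0.028
0.15 48 -0.0408 0.0487 -0.0281
0.156 52 -0.0409 0.0457 -0.0286
0.162 46 -0.0409 0.0506 -0.0291
```

View pics/c6.png

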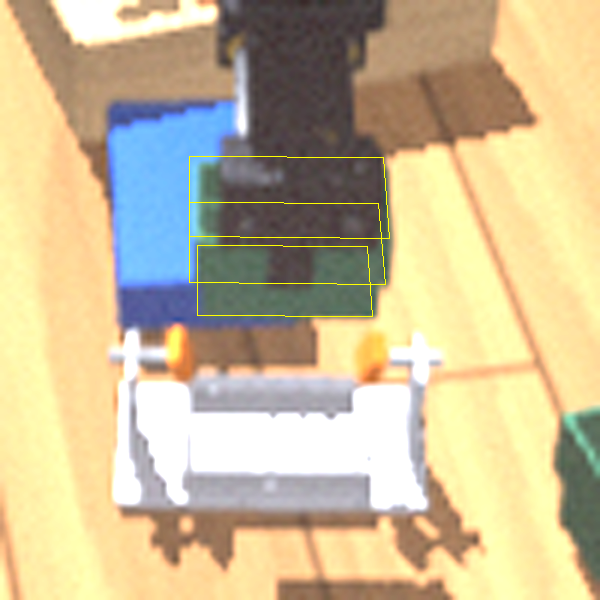

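```bash
python3 -c "
from nav import *
delta(dockpose(.15))"
```

```text
d [ 0.042 -0.007  0.419] a [ 0.025  0.047 -0.007] F [-0.05  0.34 -2.23] M [ 0.04  0.01 -0.02] open 0.655 t 8.95 p [0.5628 0.2269 0.1751] q [-0.31  0.78 -0.27  1.71  0.3   0.69  0.65]
```

Emit:
servo_tool(deltas=[{"dx": 0.04,"dy": -0.007,"dz": 0.2,"ax": 0.02,"ay": 0.05,"az": 0,"hand": 45},{"dx": 0.04,"dy": -0.007,"dz": 0.4,"ax": 0.02,"ay": 0.05,"az": 0,"hand": 45},{"dx": 0.04,"dy": -0.007,"dz": 0.42,"ax": 0.02,"ay": 0.05,"az": 0,"hand": 45},{"dx": 0.04,"dy": -0.007,"dz": 0.42,"ax": 0.02,"ay": 0.05,"az": 0,"hand": 45}])

```text
clock: 9.45
tool_pos: [0.5588, 0.2264, 0.1471]
eef_rot: [0.095, 0.995, -0.001, -0.002]
contact_force: [-0.7, -0.6, -1.3]
opening: 0.652
```

```bash
cat > meas.py <<'E'
from nav import *
def meas(tag,off=0.0):
    n='side';delta(dockpose(.15));p_,d=snap(n,tag);i=p_.astype(float)
    s=r.get_state();R=Ro.from_quat(s['eef_rot']).as_matrix();p=s['tool_pos']
    Rd=np.array([[np.cos(DA),-np.sin(DA),0],[np.sin(DA),np.cos(DA),0],[0,0,1]])
    q0=(p-[*DC,0])@Rd;print('tcp in dock frame',q0.round(4))
    # sample along dock x at skirt & collar front face
    for nm,yy,zs,hw in(('collar',-.029,(-.010,-.016,-.022,-.028),.046),('skirt',-.025,(-.036,-.042,-.048,-.053),.042)):
        for zz in zs:
            xs=np.arange(-.07,.0701,.0005)
            W=np.c_[xs,np.full_like(xs,yy+q0[1]),np.full_like(xs,p[2]+zz)]@Rd.T+[*DC,0]
            uv=proj(n,W).astype(np.float32)
            v=cv2.remap(p_,uv[:,0],uv[:,1],cv2.INTER_CUBIC).reshape(-1,3).astype(float)
            g=np.linalg.norm(np.gradient(cv2.GaussianBlur(v,(1,5),1.5),axis=0),axis=1)
            e=[]
            for sgn in(-1,1):
                k=np.abs(xs-sgn*hw-q0[0])<.008;w=g[k]**2;j=np.argmax(w);xx=xs[k]
                kk=np.abs(xx-xx[j])<.002;e.append((w[kk]*xx[kk]).sum()/w[kk].sum())
            print(nm,zz,np.round(e,4),'mid',round((e[0]+e[1])/2,4),'len',round(e[1]-e[0],4))
E
python3 -c "
from meas import *
meas('side7')
i=cv2.imread('pics/side7.png');c=cv2.resize(i[90:190,295:395],(600,600),interpolation=cv2.INTER_CUBIC)
cv2.imwrite('pics/c7.png',np.clip(c*1.6,0,255))"
```

```text
d [-0.024  0.015 -0.048] a [-0.024 -0.042 -0.   ] F [-0.74 -0.56 -1.29] M [ 0.05 -0.06  0.01] open 0.652 t 9.45 p [0.5588 0.2264 0.1471] q [-0.32  0.82 -0.25  1.72  0.31  0.64  0.63]
tcp in dock frame [-0.0013 -0.0008  0.1474]
collar -0.01 [-0.0446  0.048 ] mid 0.0017 len 0.0927
collar -0.016 [-0.0446  0.0475] mid 0.0014 len 0.0922
collar -0.022 [-0.0445  0.0469] mid 0.0012 len 0.0914
collar -0.028 [-0.0445  0.0473] mid 0.0014 len 0.0918
skirt -0.036 [-0.0505  0.0467] mid -0.0019 len 0.0972
skirt -0.042 [-0.046   0.0434] mid -0.0013 len 0.0894
skirt -0.048 [-0.047   0.0479] mid 0.0005 len 0.0949
skirt -0.053 [-0.047  0.048] mid 0.0005 len 0.095[ WARN:0@1.879] global loadsave.cpp:1063 imwrite_ Unsupported depth image for selected encoder is fallbacked to CV_8U.
```

View pics/c7.png

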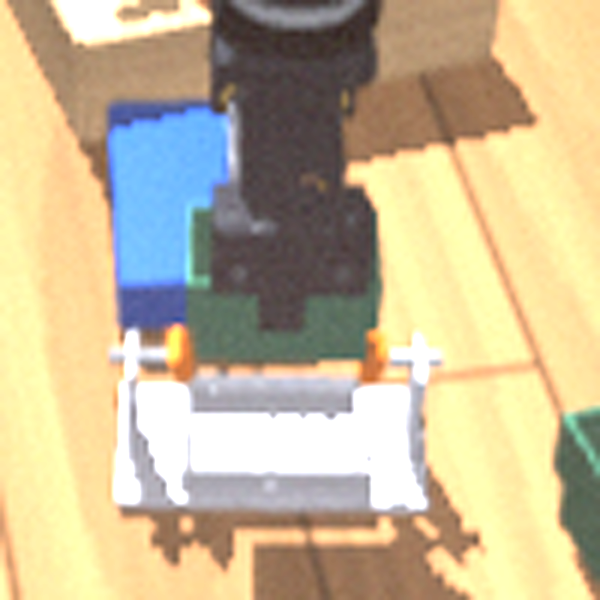

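Emit:
servo_tool(deltas=[{"dx": 0.02,"dy": 0.01,"dz": 0,"ax": 0,"ay": 0,"az": 0,"hand": 45},{"dx": 0.02,"dy": 0.01,"dz": 0,"ax": 0,"ay": 0,"az": 0,"hand": 45},{"dx": 0.02,"dy": 0.01,"dz": 0,"ax": 0,"ay": 0,"az": 0,"hand": 45},{"dx": 0.02,"dy": 0.01,"dz": 0,"ax": 0,"ay": 0,"az": 0,"hand": 45},{"dx": 0.02,"dy": 0.01,"dz": 0,"ax": 0,"ay": 0,"az": 0,"hand": 45}])

```text
clock: 10.12
tool_pos: [0.5579, 0.2272, 0.1474]
eef_rot: [0.095, 0.995, -0.001, -0.002]
contact_force: [-0.8, 0.6, -2.2]
opening: 0.658
```

```bash
python3 - <<'E'
from meas import *
meas('side8')
# nose edges in side0
p_=cv2.imread('pics/side0.png')
for yy in(-.006,0,.006):
  for z in(.066,.07,.074):
    xs=np.arange(-.075,.0751,.001);Rd=np.array([[np.cos(DA),-np.sin(DA),0],[np.sin(DA),np.cos(DA),0],[0,0,1]])
    uv=proj('side',np.c_[xs,np.full_like(xs,yy),np.full_like(xs,z)]@Rd.T+[*DC,0]).astype(np.float32)
    v=cv2.remap(p_,uv[:,0],uv[:,1],cv2.INTER_LINEAR).reshape(-1,3).astype(int)
    o=(v[:,2]-v[:,0])/(v.sum(1)+1)
    k=o>.45
    print(yy,z,'orange x',(xs[k&(xs<0)]*1000).round()[[0,-1]] if (k&(xs<0)).any() else '',(xs[k&(xs>0)]*1000).round()[[0,-1]] if (k&(xs>0)).any() else '')
E
```

```text
d [-0.041  0.005 -0.043] a [-0.021 -0.037 -0.002] F [-0.78  0.64 -2.19] M [ 0.01  0.04 -0.  ] open 0.658 t 10.12 p [0.5579 0.2272 0.1474] q [-0.32  0.82 -0.25  1.73  0.31  0.64  0.63]
tcp in dock frame [-0.0025 -0.0003  0.1474]
collar -0.01 [-0.0465  0.046 ] mid -0.0002 len 0.0925
collar -0.016 [-0.0455  0.0461] mid 0.0003 len 0.0917
collar -0.022 [-0.0459  0.0465] mid 0.0003 len 0.0924
collar -0.028 [-0.0456  0.0466] mid 0.0005 len 0.0922
skirt -0.036 [-0.0465  0.0464] mid -0.0 len 0.0929
skirt -0.042 [-0.0521  0.0434] mid -0.0044 len 0.0955
skirt -0.048 [-0.0469  0.0458] mid -0.0006 len 0.0927
skirt -0.053 [-0.047   0.0466] mid -0.0002 len 0.0936
-0.006 0.066 orange x  
-0.006 0.07 orange x  
-0.006 0.074 orange x  
0 0.066 orange x  
0 0.07 orange x  
0 0.074 orange x  
0.006 0.066 orange x  
0.006 0.07 orange x  
0.006 0.074 orange x
```

```bash
python3 - <<'E'
from nav import *
p_=cv2.imread('pics/side0.png');h=cv2.cvtColor(p_,cv2.COLOR_BGR2HSV)
Rd=np.array([[np.cos(DA),-np.sin(DA),0],[np.sin(DA),np.cos(DA),0],[0,0,1]])
xs=np.arange(-.085,.0851,.001)
for yy,z in((0,.066),(0,.072),(-.043,.003),(-.0315,.014),(0,.007)):
    uv=proj('side',np.c_[xs,np.full_like(xs,yy),np.full_like(xs,z)]@Rd.T+[*DC,0]).astype(np.float32)
    v=cv2.remap(p_,uv[:,0],uv[:,1],cv2.INTER_LINEAR).reshape(-1,3).astype(int)
    print(yy,z,[(int(round(x*1000)),*map(int,c)) for x,c in zip(xs,v) if 0.034<abs(x)<.058 or abs(x)>.076][::2])
E
```

```text
0 0.066 [(-85, 96, 137, 184), (-83, 109, 131, 160), (-81, 118, 125, 139), (-79, 120, 123, 132), (-77, 121, 124, 134), (-57, 119, 121, 127), (-55, 108, 121, 142), (-53, 88, 131, 192), (-51, 68, 136, 230), (-49, 57, 124, 216), (-47, 49, 100, 177), (-45, 44, 81, 143), (-43, 45, 79, 138), (-41, 50, 77, 123), (-39, 55, 76, 110), (-37, 59, 78, 105), (-35, 61, 78, 103), (35, 109, 153, 207), (37, 109, 154, 209), (39, 106, 152, 210), (41, 87, 142, 217), (43, 72, 134, 223), (45, 59, 126, 226), (47, 56, 123, 222), (49, 54, 117, 214), (51, 54, 111, 205), (53, 52, 113, 208), (55, 64, 116, 195), (57, 87, 118, 168), (77, 174, 166, 165), (79, 141, 135, 133), (81, 125, 121, 117), (83, 122, 124, 130), (85, 118, 135, 160)]
0 0.072 [(-85, 96, 136, 184), (-83, 123, 146, 180), (-81, 148, 157, 177), (-79, 156, 163, 179), (-77, 156, 162, 179), (-57, 158, 158, 167), (-55, 146, 161, 189), (-53, 111, 163, 226), (-51, 82, 162, 251), (-49, 70, 160, 252), (-47, 56, 123, 205), (-45, 47, 92, 162), (-43, 46, 81, 141), (-41, 51, 78, 123), (-39, 56, 77, 111), (-37, 60, 78, 106), (-35, 60, 77, 103), (35, 107, 151, 208)
[... 1799 characters left out ...]
7, 137, 187), (-81, 108, 139, 182), (-79, 137, 154, 183), (-77, 213, 213, 220), (-57, 248, 241, 240), (-55, 248, 241, 240), (-53, 248, 241, 240), (-51, 248, 241, 240), (-49, 248, 241, 239), (-47, 247, 240, 238), (-45, 246, 238, 236), (-43, 185, 176, 176), (-41, 178, 169, 169), (-39, 238, 228, 227), (-37, 247, 238, 237), (-35, 249, 242, 240), (35, 245, 239, 235), (37, 245, 238, 235), (39, 245, 238, 235), (41, 245, 237, 235), (43, 242, 233, 231), (45, 230, 219, 216), (47, 224, 211, 209), (49, 221, 208, 205), (51, 215, 201, 197), (53, 222, 209, 206), (55, 240, 230, 228), (57, 242, 234, 231), (77, 112, 106, 107), (79, 106, 106, 112), (81, 105, 118, 140), (83, 109, 146, 196), (85, 110, 154, 210)]
```

The tray is centred over the dock within about 0.5 mm. Tightening the grip and descending between the noses.

Emit:
servo_tool(deltas=[{"dx": 0,"dy": 0,"dz": 0.05,"ax": -0.02,"ay": -0.04,"az": 0,"hand": 40},{"dx": 0,"dy": 0,"dz": 0.15,"ax": -0.02,"ay": -0.04,"az": 0,"hand": 40},{"dx": 0,"dy": 0,"dz": 0.25,"ax": -0.02,"ay": -0.04,"az": 0,"hand": 40},{"dx": 0,"dy": 0,"dz": 0.35,"ax": -0.02,"ay": -0.04,"az": 0,"hand": 40},{"dx": 0,"dy": 0,"dz": 0.45,"ax": -0.02,"ay": -0.04,"az": 0,"hand": 40},{"dx": 0,"dy": 0,"dz": 0.55,"ax": -0.02,"ay": -0.04,"az": 0,"hand": 40},{"dx": 0,"dy": 0,"dz": 0.65,"ax": -0.02,"ay": -0.04,"az": 0,"hand": 40},{"dx": 0,"dy": 0,"dz": 0.7,"ax": -0.02,"ay": -0.04,"az": 0,"hand": 40},{"dx": 0,"dy": 0,"dz": 0.7,"ax": -0.02,"ay": -0.04,"az": 0,"hand": 40}], newtons=55)

```text
clock: 11.3
tool_pos: [0.5576, 0.2273, 0.105]
eef_rot: [0.095, 0.995, 0.0, -0.0]
contact_force: [1.0, 0.8, -2.8]
opening: 0.658
```

```bash
python3 - <<'E'
from meas import *
meas('side9')
i=cv2.imread('pics/side9.png');c=cv2.resize(i[110:200,290:390],(800,600),interpolation=cv2.INTER_CUBIC)
cv2.imwrite('pics/c9.png',cv2.convertScaleAbs(c,alpha=1.6))
E
```

```text
d [-0.047  0.003 -0.75 ] a [ 0.001 -0.     0.   ] F [ 0.99  0.78 -2.77] M [ 0.17 -0.27  0.  ] open 0.658 t 11.3 p [0.5576 0.2273 0.105 ] q [-0.34  0.88 -0.23  1.75  0.34  0.55  0.61]
tcp in dock frame [-0.0028 -0.0002  0.105 ]
collar -0.01 [-0.0556  0.046 ] mid -0.0048 len 0.1016
collar -0.016 [-0.0455  0.0506] mid 0.0025 len 0.0961
collar -0.022 [-0.0466  0.0474] mid 0.0004 len 0.094
collar -0.028 [-0.0461  0.0466] mid 0.0002 len 0.0927
skirt -0.036 [-0.0435  0.0425] mid -0.0005 len 0.086
skirt -0.042 [-0.0426  0.0424] mid -0.0001 len 0.085
skirt -0.048 [-0.0424  0.0426] mid 0.0001 len 0.085
skirt -0.053 [-0.0426  0.0445] mid 0.0009 len 0.0871
```

View pics/c9.png

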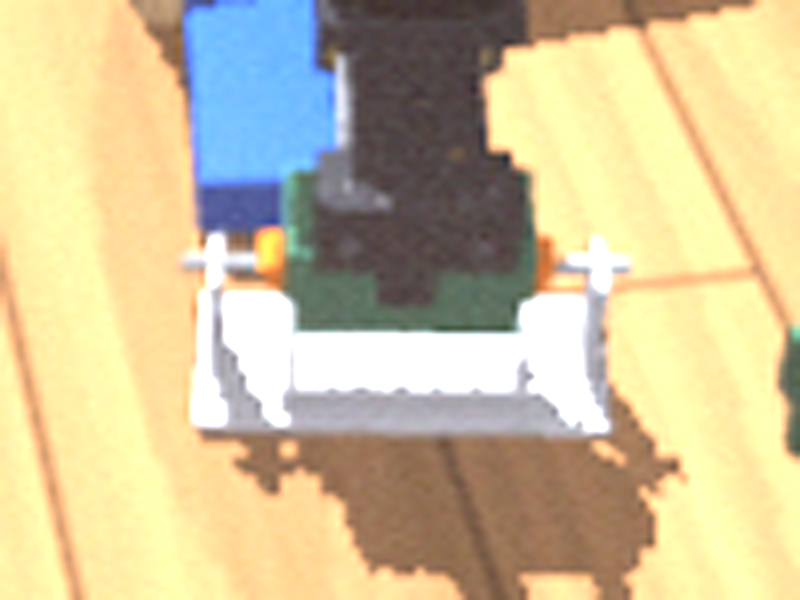

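Both noses are straddling the collar and the tray is centred (mid about 0.1 mm). Continuing down.

Emit:
servo_tool(deltas=[{"dx": 0,"dy": 0,"dz": 0.1,"ax": 0,"ay": 0,"az": 0,"hand": 40},{"dx": 0,"dy": 0,"dz": 0.2,"ax": 0,"ay": 0,"az": 0,"hand": 40},{"dx": 0,"dy": 0,"dz": 0.3,"ax": 0,"ay": 0,"az": 0,"hand": 40},{"dx": 0,"dy": 0,"dz": 0.4,"ax": 0,"ay": 0,"az": 0,"hand": 40},{"dx": 0,"dy": 0,"dz": 0.4,"ax": 0,"ay": 0,"az": 0,"hand": 40}])

```text
clock: 11.98
tool_pos: [0.5576, 0.2274, 0.081]
eef_rot: [0.095, 0.995, 0.0, 0.0]
contact_force: [1.7, 1.0, -1.6]
opening: 0.651
```

```bash
python3 -c "
from meas import *
meas('side10')"
```

```text
d [-0.047  0.002 -1.151] a [ 0.002 -0.    -0.   ] F [ 1.69  0.99 -1.57] M [ 0.26 -0.23 -0.02] open 0.651 t 11.97 p [0.5576 0.2274 0.081 ] q [-0.35  0.92 -0.21  1.76  0.35  0.5   0.6 ]
tcp in dock frame [-0.0029 -0.0001  0.081 ]
collar -0.01 [-0.046   0.0459] mid -0.0 len 0.0919
collar -0.016 [-0.046   0.0454] mid -0.0003 len 0.0914
collar -0.022 [-0.046   0.0455] mid -0.0002 len 0.0915
collar -0.028 [-0.0454  0.0464] mid 0.0005 len 0.0918
skirt -0.036 [-0.0432  0.0463] mid 0.0016 len 0.0895
skirt -0.042 [-0.043   0.0464] mid 0.0017 len 0.0893
skirt -0.048 [-0.043   0.0465] mid 0.0017 len 0.0895
skirt -0.053 [-0.0434  0.0466] mid 0.0016 len 0.09
```

Emit:
servo_tool(deltas=[{"dx": 0,"dy": 0,"dz": 0.08,"ax": 0,"ay": 0,"az": 0,"hand": 40},{"dx": 0,"dy": 0,"dz": 0.15,"ax": 0,"ay": 0,"az": 0,"hand": 40},{"dx": 0,"dy": 0,"dz": 0.2,"ax": 0,"ay": 0,"az": 0,"hand": 40},{"dx": 0,"dy": 0,"dz": 0.25,"ax": 0,"ay": 0,"az": 0,"hand": 40},{"dx": 0,"dy": 0,"dz": 0.28,"ax": 0,"ay": 0,"az": 0,"hand": 40},{"dx": 0,"dy": 0,"dz": 0.3,"ax": 0,"ay": 0,"az": 0,"hand": 40},{"dx": 0,"dy": 0,"dz": 0.3,"ax": 0,"ay": 0,"az": 0,"hand": 40}])

```text
clock: 12.9
tool_pos: [0.557, 0.2268, 0.0629]
eef_rot: [0.095, 0.995, -0.001, -0.001]
contact_force: [-0.5, 0.2, -2.6]
opening: 0.654
```

```bash
python3 - <<'E'
from meas import *
meas('side11')
i=cv2.imread('pics/side11.png');c=cv2.resize(i[110:200,290:390],(800,600),interpolation=cv2.INTER_CUBIC)
cv2.imwrite('pics/c11.png',cv2.convertScaleAbs(c,alpha=1.6))
E
```

```text
d [-0.054  0.012 -1.451] a [-0.012 -0.011 -0.   ] F [-0.5   0.17 -2.57] M [ 0.06 -0.06 -0.04] open 0.654 t 12.9 p [0.557  0.2268 0.0629] q [-0.35  0.95 -0.2   1.76  0.36  0.47  0.59]
tcp in dock frame [-0.0032 -0.0008  0.0631]
collar -0.01 [-0.0464  0.0463] mid -0.0 len 0.0928
collar -0.016 [-0.0461  0.0464] mid 0.0001 len 0.0925
collar -0.022 [-0.0461  0.0469] mid 0.0004 len 0.093
collar -0.028 [-0.0464  0.0499] mid 0.0017 len 0.0963
skirt -0.036 [-0.044   0.0455] mid 0.0008 len 0.0895
skirt -0.042 [-0.043   0.0407] mid -0.0012 len 0.0837
skirt -0.048 [-0.0443  0.0417] mid -0.0013 len 0.086
skirt -0.053 [-0.0461  0.0429] mid -0.0016 len 0.0891
```

View pics/c11.png

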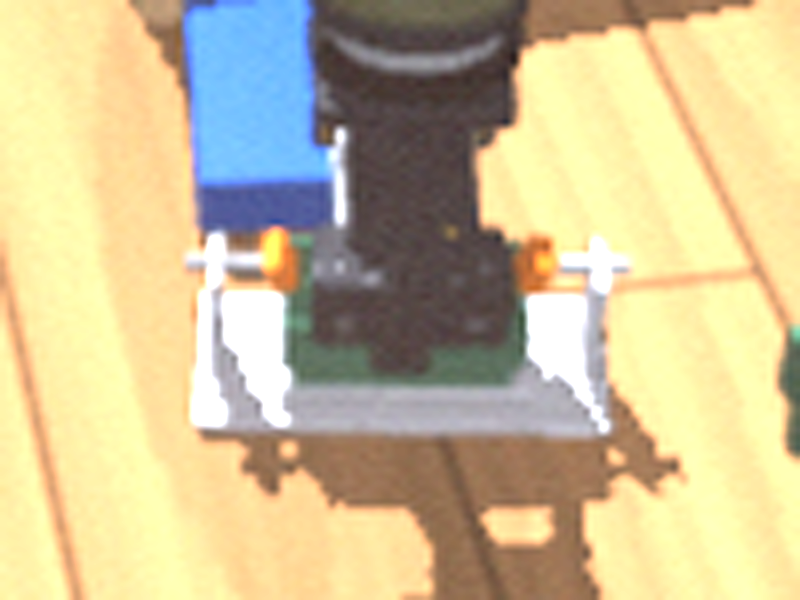

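The noses seem to be over the rim already. Pressing a few mm more to bottom out.

Emit:
servo_tool(deltas=[{"dx": 0,"dy": 0,"dz": 0.03,"ax": 0,"ay": 0,"az": 0,"hand": 40},{"dx": 0,"dy": 0,"dz": 0.05,"ax": 0,"ay": 0,"az": 0,"hand": 40},{"dx": 0,"dy": 0,"dz": 0.05,"ax": 0,"ay": 0,"az": 0,"hand": 40},{"dx": 0,"dy": 0,"dz": 0.05,"ax": 0,"ay": 0,"az": 0,"hand": 40}])

```text
clock: 13.45
tool_pos: [0.5575, 0.2268, 0.062]
eef_rot: [0.095, 0.995, -0.0, 0.0]
contact_force: [-4.2, -1.6, 11.7]
opening: 0.657
```

```bash
python3 - <<'E'
from nav import *
delta(dockpose(.15))
E
```

```text
d [-0.048  0.011 -1.466] a [-0.008  0.005 -0.002] F [-4.17 -1.56 11.66] M [-0.18  0.69  0.07] open 0.657 t 13.45 p [0.5575 0.2268 0.062 ] q [-0.35  0.95 -0.2   1.76  0.36  0.47  0.59]
```

Bottomed at TCP z = 0.062, as expected, with 12 N building up. One firmer press to make sure.

Emit:
servo_tool(deltas=[{"dx": 0,"dy": 0,"dz": 0.03,"ax": 0,"ay": 0,"az": 0,"hand": 40},{"dx": 0,"dy": 0,"dz": 0.05,"ax": 0,"ay": 0,"az": 0,"hand": 40},{"dx": 0,"dy": 0,"dz": 0.05,"ax": 0,"ay": 0,"az": 0,"hand": 40}])

```text
clock: 13.82
tool_pos: [0.5574, 0.2268, 0.0619]
eef_rot: [0.095, 0.995, -0.001, 0.001]
contact_force: [-8.7, -4.3, 35.2]
opening: 0.657
```

```bash
python3 - <<'E'
from nav import *
delta(dockpose(.15))
E
```

```text
d [-0.05   0.011 -1.468] a [-0.01   0.015 -0.003] F [-8.7  -4.27 35.15] M [-0.61  1.81  0.04] open 0.657 t 13.82 p [0.5574 0.2268 0.0619] q [-0.35  0.95 -0.19  1.76  0.36  0.47  0.59]
```

Firmly on the floor (35 N, no further travel). Relaxing the press, then opening; I will check before withdrawing.

Emit:
servo_tool(deltas=[{"dx": 0,"dy": 0,"dz": -0.06,"ax": 0,"ay": 0,"az": 0,"hand": 45},{"dx": 0,"dy": 0,"dz": -0.08,"ax": 0,"ay": 0,"az": 0,"hand": 45},{"dx": 0,"dy": 0,"dz": -0.08,"ax": 0,"ay": 0,"az": 0,"hand": 62},{"dx": 0,"dy": 0,"dz": -0.08,"ax": 0,"ay": 0,"az": 0,"hand": 70},{"dx": 0,"dy": 0,"dz": -0.08,"ax": 0,"ay": 0,"az": 0,"hand": 78},{"dx": 0,"dy": 0,"dz": -0.08,"ax": 0,"ay": 0,"az": 0,"hand": 82},{"dx": 0,"dy": 0,"dz": -0.08,"ax": 0,"ay": 0,"az": 0,"hand": 82}])

```text
clock: 14.7
tool_pos: [0.5577, 0.2272, 0.0621]
eef_rot: [0.095, 0.995, -0.0, 0.0]
contact_force: [0.7, -0.4, 0.6]
opening: 0.929
```

```bash
python3 - <<'E'
from nav import *
delta(dockpose(.15))
snap('side','side12');i=cv2.imread('pics/side12.png');c=cv2.resize(i[110:200,290:390],(800,600),interpolation=cv2.INTER_CUBIC)
cv2.imwrite('pics/c12.png',cv2.convertScaleAbs(c,alpha=1.6))
E
```

```text
d [-0.045  0.006 -1.464] a [-0.001  0.001 -0.001] F [ 0.66 -0.41  0.6 ] M [-0.   -0.01 -0.01] open 0.929 t 14.7 p [0.5577 0.2272 0.0621] q [-0.35  0.95 -0.2   1.76  0.36  0.47  0.59]
```

View pics/c12.png

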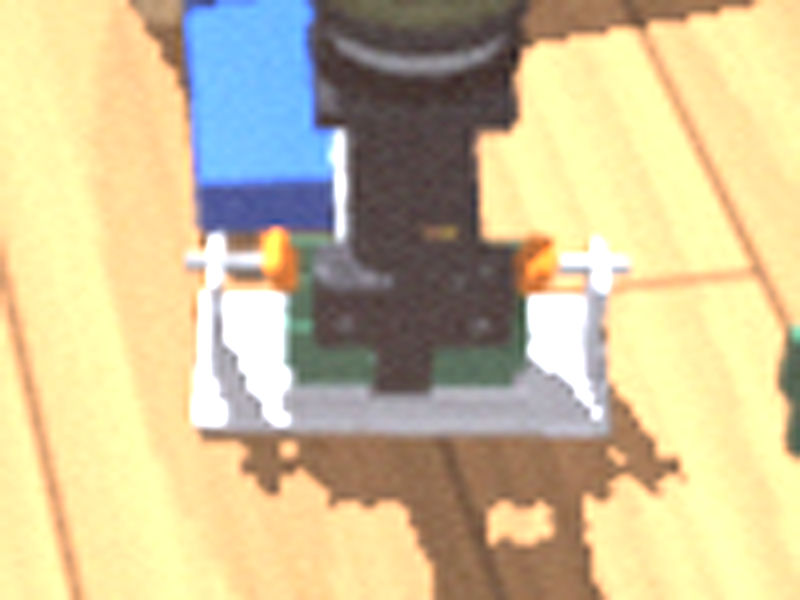

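The jaws are open and free. Withdrawing straight up, then aside so both cameras can see.

Emit:
servo_tool(deltas=[{"dx": 0,"dy": 0,"dz": -0.2,"ax": 0,"ay": 0,"az": 0,"hand": 82},{"dx": 0,"dy": 0,"dz": -0.6,"ax": 0,"ay": 0,"az": 0,"hand": 82},{"dx": 0,"dy": 0,"dz": -1.4,"ax": 0,"ay": 0,"az": 0,"hand": 82},{"dx": 0,"dy": 0,"dz": -2.4,"ax": 0,"ay": 0,"az": 0,"hand": 82},{"dx": 0.5,"dy": 0.7,"dz": -3.2,"ax": 0,"ay": 0,"az": 0,"hand": 82},{"dx": 1.5,"dy": 1.4,"dz": -3.4,"ax": 0,"ay": 0,"az": 0,"hand": 82},{"dx": 2.2,"dy": 2.2,"dz": -3.4,"ax": 0,"ay": 0,"az": 0,"hand": 82},{"dx": 3,"dy": 3,"dz": -3.4,"ax": 0,"ay": 0,"az": 0,"hand": 82},{"dx": 4,"dy": 4,"dz": -3.4,"ax": 0,"ay": 0,"az": 0,"hand": 82},{"dx": 4,"dy": 4,"dz": -3.4,"ax": 0,"ay": 0,"az": 0,"hand": 82}])

```text
clock: 16.0
tool_pos: [0.3648, 0.5107, 0.2672]
eef_rot: [0.094, 0.996, 0.001, -0.0]
contact_force: [-0.0, 0.5, 0.2]
opening: 0.933
```

```bash
python3 - <<'E'
from nav import *
delta(dockpose(.15))
o=[]
Rd=np.array([[np.cos(DA),-np.sin(DA),0],[np.sin(DA),np.cos(DA),0],[0,0,1]])
sq=np.array([[-1,-1],[1,-1],[1,1],[-1,1]])
F=frame(PHI)
for n,bx,fb in(('side',((345,230),(295,135)),(0,0)),('top',((375,135),(205,130)),(0,0))):
    p,d=snap(n,n+'13');i=cv2.imread(f'pics/{n}13.png');X=pts(n,d)
    a=cv2.imread(f'pics/{n}0.png')
    for (x,y),k in zip(bx,'sd'):
        c=cv2.resize(i[y:y+75,x:x+100],(400,300),interpolation=cv2.INTER_CUBIC)
        L=[np.c_[sq*(.046,.029),np.full(4,.058)]@Rd.T+[*DC,0]] if k=='d' else [RIM-.028*F[:,2]+np.c_[sq*[.046,.029],np.zeros(4)]@F.T]
        for l in L:cv2.polylines(c,[((proj(n,l)-[x,y]+.5)*4).astype(np.int32)],True,(0,255,255),1)
        o.append(c)
    m,g,_,_,og=masks(n,i,(bx[1][0],bx[1][1],bx[1][0]+80,bx[1][1]+75))
    q=(X-[*DC,0])@Rd
    kk=m&g&(abs(q[...,0])<.06)&(abs(q[...,1])<.05)
    print(n,'green',kk.sum(),np.percentile(q[kk],[0,3,97,100],axis=0).round(4).T.tolist())
    for s in(-1,1):
        kk=m&og&(q[...,0]*s>.03)&(q[...,2]>.055);print('orange',s,kk.sum(),np.median(q[kk],0).round(4) if kk.any() else '')
cv2.imwrite('pics/f.png',np.vstack([np.hstack(o[:2]),np.hstack(o[2:])]))
E
```

```text
d [-4.086 -4.04   1.946] a [ 0.014 -0.005  0.025] F [-0.02  0.53  0.17] M [-0.02  0.02  0.  ] open 0.933 t 16.0 p [0.3648 0.5107 0.2672] q [-0.87  0.69 -0.27  1.55  0.22  0.92  0.17]
side green 15 [[-0.0187, -0.0186, 0.0445, 0.0446], [-0.0293, -0.0292, -0.0198, -0.0173], [0.0527, 0.0535, 0.0604, 0.0606]]
orange -1 2 [-0.0472 -0.0046  0.0747]
orange 1 18 [ 0.0498 -0.      0.0737]
top green 105 [[-0.0447, -0.042, 0.0433, 0.0439], [-0.0305, -0.0297, 0.0262, 0.0268], [0.0036, 0.0067, 0.0596, 0.0604]]
orange -1 13 [-0.0473  0.0004  0.0748]
orange 1 42 [0.046  0.0005 0.0719]
```

View pics/f.png

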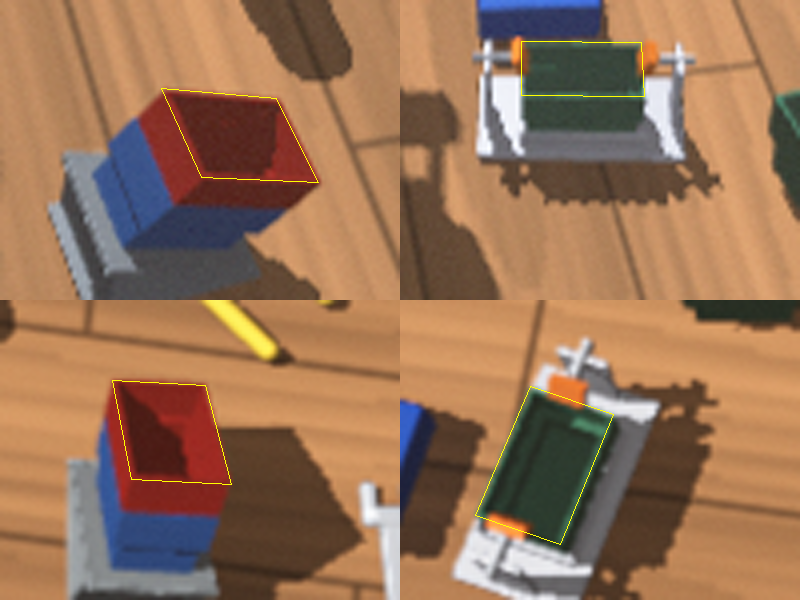

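View pics/top13.png

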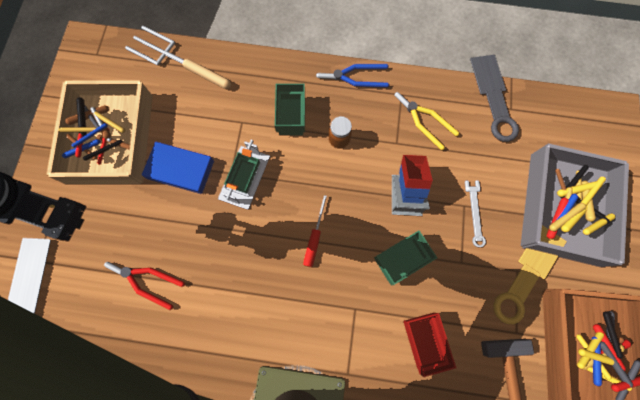

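The final pictures show both orange noses lying over the green rim. They are at their rest positions, ±47 mm as before, and the rim is at z ≈ 0.058 on its outline. Red sits exactly on its original outline and the bystanders are in place. Handing in.

```bash
python3 -c "
from plant import r
print(r.finish_job())"
```

```text
the job is handed in; nothing more can be done
None
```

The green tray is in the clip dock with both orange catches over its rim, and I handed the job in at about 16 s. No verdict was reported.

**What I did:** I gripped the green tray about 21 mm below its rim, so the jaws stayed off the red collar. I drew it 68 mm off along the stack's line, and the force never rose above about the tray's own weight. Then I levelled it over the dock, corrected a grip offset of about 2.7 mm along its length, and pressed it down between the catches. It stopped moving at the expected height with 35 N on it. I let go and moved the arm clear.

**Last checks, from both cameras:**
- **Tray:** its rim was about 58 mm above the table, which is home, and it lay level and centred to within about 1 mm.
- **Catches:** both noses were over the rim. In the top view they were about 47 mm from the dock's centre, within about 1 mm of their starting place. In the side view the far nose read 3 mm further out, but I took no starting figure for it there.
- **Red tray:** it lay on its predicted outline in both views.
- **Bystanders:** I compared these only by eye, in the top view. They looked unmoved; the wrench appeared shifted by 2–3 pixels at one end, which I put down to shading.

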